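Put the lamp batteries on charge through the interlocked levers

TASK

Put the inspection-lamp batteries on charge: lay every loose battery pack flat, label up, in a bay of its own in the charging tray, then turn the selector knob from OFF to the green mark and leave it there. Only then throw all three levers of the interlocked bank fully over to ON; the interlock lets them go one after another in an order that is different every time and that you must find by feel, so never force a lever that is blocked. Leave the canister, lamp, brush and trim clips where they are.

Things in the scene. Friction and masses are not known exactly. Their poses are not given: they have to be found in the camera images.
- tray: fixed grey steel charging tray, 263 x 183 mm and 18 mm high, four open bays (2 x 2) each 124 x 84 mm inside with copper contact strips on the 5 mm thick floor; walls and dividers 5 mm thick and 18 mm high over the countertop. Origin: centre of its underside; x along the bays' length. The bay centres lie 64.5 mm either way along its x and 44.5 mm either way along its y
- pack_1: loose battery pack for the inspection lamps, black block with a yellow band and yellow top label, 104 mm (x) x 56 mm (y) x 40 mm high, about 0.4 kg; origin: centre of its underside, z up. Three or four packs are there; an absent one reads None
- pack_2: loose battery pack for the inspection lamps, black block with a yellow band and yellow top label, 104 mm (x) x 56 mm (y) x 40 mm high, about 0.4 kg; origin: centre of its underside, z up. Three or four packs are there; an absent one reads None
- pack_3: loose battery pack for the inspection lamps, black block with a yellow band and yellow top label, 104 mm (x) x 56 mm (y) x 40 mm high, about 0.4 kg; origin: centre of its underside, z up. Three or four packs are there; an absent one reads None
- pack_4: loose battery pack for the inspection lamps, black block with a yellow band and yellow top label, 104 mm (x) x 56 mm (y) x 40 mm high, about 0.4 kg; origin: centre of its underside, z up. Three or four packs are there; an absent one reads None
- bank: fixed grey interlock housing, 110 mm (x) x 240 mm (y) x 85 mm high, carrying three equal levers in slots, 80 mm apart along its y. Origin: centre of its underside; its -x face is the OFF side (white dots), +x the ON side (orange dots)
- lever_left (a joint): angle of the left lever (left = the bank's +y side), rad: 0 = OFF, leaning to the bank's -x; 0.70 = ON, against its stop, leaning to +x. A free lever moves with 3 to 4 N at the grip and stays where it is left; a blocked one has 5 mm of play at the grip, then stops springily (10 mm at 15 N). 80 percent of a throw is needed to release the next lever. Never push a lever with more than 40 N
- lever_middle (a joint): angle of the middle lever (left = the bank's +y side), rad: 0 = OFF, leaning to the bank's -x; 0.70 = ON, against its stop, leaning to +x. A free lever moves with 3 to 4 N at the grip and stays where it is left; a blocked one has 5 mm of play at the grip, then stops springily (10 mm at 15 N). 80 percent of a throw is needed to release the next lever. Never push a lever with more than 40 N
- lever_right (a joint): angle of the right lever (left = the bank's +y side), rad: 0 = OFF, leaning to the bank's -x; 0.70 = ON, against its stop, leaning to +x. A free lever moves with 3 to 4 N at the grip and stays where it is left; a blocked one has 5 mm of play at the grip, then stops springily (10 mm at 15 N). 80 percent of a throw is needed to release the next lever. Never push a lever with more than 40 N
- grip_left (a point): point inside the red grip of the left lever (grip 22 mm thick, 44 mm long, round ends, on a 10 mm steel arm), 120 mm from the hinge and 21 mm short of the rounded end; 138 mm above the countertop at OFF and ON, 145 mm midway; it moves 82 mm along the bank's x from OFF to ON. The hinge runs along the bank's y, 25 mm above the countertop, mid-housing
- grip_middle (a point): point inside the red grip of the middle lever (grip 22 mm thick, 44 mm long, round ends, on a 10 mm steel arm), 120 mm from the hinge and 21 mm short of the rounded end; 138 mm above the countertop at OFF and ON, 145 mm midway; it moves 82 mm along the bank's x from OFF to ON. The hinge runs along the bank's y, 25 mm above the countertop, mid-housing
- grip_right (a point): point inside the red grip of the right lever (grip 22 mm thick, 44 mm long, round ends, on a 10 mm steel arm), 120 mm from the hinge and 21 mm short of the rounded end; 138 mm above the countertop at OFF and ON, 145 mm midway; it moves 82 mm along the bank's x from OFF to ON. The hinge runs along the bank's y, 25 mm above the countertop, mid-housing
- selector: fixed grey selector box, 150 x 150 mm and 50 mm high, with a black knob in the middle of its top and marks on a circle of 60 mm radius round it. Origin: centre of its underside
- selector_knob (a joint): selector knob angle, rad, growing clockwise seen from above: 0 = OFF (square dark mark), then detents at 0.65, 1.30, 1.95, each with a round coloured mark; stops just beyond 0 and 1.95. Snaps to the nearest detent when let go; takes about 0.1 N m. Black disc, 34 mm radius, with an upright bar grip across it: 62 mm long, 14 mm thick, from 58 to 86 mm above the countertop
- knob_grip (a point): on the knob's axis, 74 mm above the countertop, between the two sides of the bar grip; the bar's direction is given by point pointer
- pointer (a point): the point 60 mm from the knob's axis at which the bar's white line (nearer its pointing end) points, turning with the knob; it lies over a mark when the knob is at that mark. The bar grip lies along the line from the axis to this point
- mark_green: round green mark, 17 mm across, flush on the selector's top, 60 mm from the knob's axis, at one of the three positions (they differ from start to start)
- mark_blue: round blue mark, 17 mm across, flush on the selector's top, 60 mm from the knob's axis, at one of the three positions (they differ from start to start)
- mark_white: round white mark, 17 mm across, flush on the selector's top, 60 mm from the knob's axis, at one of the three positions (they differ from start to start)
- canister: bystander: round steel canister with closed hinged lid, 93 mm across, 107 mm high; origin: centre of its underside
- lamp: bystander: handheld inspection lamp lying flat, 213 mm long, 44 mm wide, 34 mm high (toggle to 44 mm); origin on its underside near the middle, x along it
- brush: bystander: white silicone brush lying flat, 190 mm long, 36 mm wide, 12 mm high; origin on its underside, x along it
- clip_1: bystander: black plastic trim clip, 60 x 22 x 24 mm
- clip_2: bystander: black plastic trim clip, 60 x 22 x 24 mm

How it is judged:
By the outcome, as a careful person would: the job done as asked, in the order asked, and still so for the second after the job is handed in, with the robot touching nothing.
Of pack_1, pack_2, pack_3, pack_4 only 3 to 4 are there at a start; the rules pass over those that are not, and their reading is None.
At some moment in a run one of pack_1, pack_2, pack_3, pack_4 may be knocked a few centimetres aside while the robot is not near it.
Once in a run the grip may slacken for a moment while it holds something.
It also fails if it takes over 210 s, if anything falls off the work surface, if the arm or the gripper's body presses on something with over 40 N, if the wrist force passes 120 N, or if a joint passes its speed limit or range.

ROBOT

A 7-joint arm with a two-finger parallel gripper is mounted at the origin on the work surface. World frame = base frame: x ahead of the robot, y to its left, z up, the work surface at z = 0. Lengths are in m, angles in rad, forces in N, time in s.
With the tool pointing down it reaches from about 0.35 to 0.9 m from the base axis. Payload 8.1 kg.
Tool frame: the origin (TCP) lies at the very end of the fingers, on their centre line; the grasp point (between the pads) lies 19 mm behind it (arm.tcp_to_grasp is the distance from the TCP to the grasp point, in m); z points along the fingers, y is the line along which they close (so a half turn about z gives the same grasp; the last joint's range is limited). The gripper opens to 92 mm and grips with 3 to 60 N. Pads are 19 mm wide; open, the fingers measure 130 mm over their backs; the gripper's body (75 mm by 190 mm) begins 47 mm behind the grasp point.
Start: joints at [1.114, 0.434, 0.025, 1.573, -0.012, 1.134, -0.075], TCP at [0.217, -0.586, 0.227] pointing down, gripper open.
Joint ranges: [-2.62, 2.62], [-0.44, 2.09], [-1.27, 1.32], [0.08, 2.57], [-1.32, 4.46], [0.12, 2], [-2.74, 2.74]. Speed limits (rad/s): [2.22, 2.22, 3.01, 3.01, 3.14, 3.14, 3.14].

INTERFACE

Orientations are given as a rotation vector (axis times angle).
In Python, from cell import arm, probe_bus, get_image gives the robot as it stands (arm), with the cameras as plain functions and the readings (probe_bus).
- The arm moves only by the shell command python3 nudge.py 'ROWS' [FORCE]. ROWS is one flat JSON list of numbers that holds 1 to 10 rows one after another, with no inner brackets; each row has 5 numbers: dx, dy, dz in shares of the most that a row can go, 1 being 50 mm, then a turn about the tool's z in parts of the range, where 1.0 means pi rad, then the opening from 0.0 (shut) to 1.0 (fully open); each row shifts and turns the commanded pose from where the row before left it, along the tool's axes as they then stand; what a row does not reach is not made up. A row lasts 1/10 s, in which the tool goes at most 0.05 m and 0.15 rad, less where a joint would pass 70% of its speed; a pose out of reach is approached as far as the arm can. The fingers move at their own pace and stop on an object; FORCE is the grip in N (left out, the last holds). Time passes only in rows, so rows that do not move let the fingers close. It prints the time, the measured TCP pose, the force, the opening and the grip force at its end. A shift or turn number past 1, either way, is cut back to 1. Input that does not fit is refused with a message, and nothing moves.
- probe_bus.observe(): the state, without advancing time (a new reading comes with each control period).
- get_image(name): name is "scene" or "top" or "wrist"; returns a dict with "image" (384x512x3 uint8, blue, green, red), "fx", "fy", "cx", "cy" (pixels), "cam_to_world" (4x4, takes a point from camera to world coordinates); the wrist camera has in their place "mount" (4x4, takes a point from camera to tool coordinates, whose origin is the TCP and whose axes are the flange's). Camera axes: x right, y down, z forward; pixel columns grow to the right and rows downward; lengths in m; the calibration is good to about 2 mm. The wrist camera is an equidistant fisheye: a pixel r from the principal point sees the ray r / f radians off the axis. A picture is of the moment at which its call begins: read the wrist's pose just before it. There is no depth.
- arm.sign_off(): hands the job in; it is judged then, once.
The state is a dict: "clock": time; "joints": joint angles; "dq": joint speeds; "joint_efforts": joint torques, N m; "position": TCP position; "ee_rot": TCP orientation; "force": force on the tool from outside, world axes, zero at the start; "ft_torque": the same for the moment, N m; "width": opening from 0.0 (shut) to 1.0 (fully open); "gripper_force": force on a finger pad.
Only numpy, scipy, OpenCV 4.12 (cv2) and the standard library are available. Lean on these libraries where they do the work, as an engineer would, in place of code of your own. Each camera call takes 0.05 s, during which the arm holds its last target. There are 200 camera calls.

## Working session

There is one attempt and no reset: what is moved stays moved. The work goes in short steps, Python scripts to look and compute and a shell command to move; the robot and the scene stay as the last step left them, time stands still between calls to the robot, and variables do not carry over. Pictures are saved under pics/ and viewed, at most 14 in all, crops included, and the job is handed in when it is done.

```bash
ls; mkdir -p pics; python3 - <<'E'
from cell import arm, probe_bus, get_image
import cv2
s=probe_bus.observe();print({k:s[k] for k in('clock','position','ee_rot','width','force')})
for n in('scene','top'):
    d=get_image(n);cv2.imwrite(f'pics/{n}0.png',d['image']);print(n,d['fx'],d['fy'],d['cx'],d['cy'],d['cam_to_world'])
d=get_image('wrist');cv2.imwrite('pics/w0.png',d['image']);print({k:d[k] for k in d if k!='image'})
E
```

```text
cell.py
nudge.py
pics
{'clock': 0.0, 'position': array([ 0.2162848 , -0.58583495,  0.22595768]), 'ee_rot': array([-3.09111169e+00, -5.52485467e-01,  6.87226027e-04]), 'width': 0.9987882718540282, 'force': array([ 0.69061144, -0.68606261,  0.4788905 ])}
scene 425.73728827914965 425.73728827914965 254.67911981448256 186.9667965903686 [[-0.76111016  0.54171183 -0.35673464  0.98330576]
 [ 0.64839699  0.6209314  -0.4404833   0.47079026]
 [-0.01710727 -0.56656199 -0.82384152  0.99432859]
 [ 0.          0.          0.          1.        ]]
top 476.1009013155116 476.1009013155116 254.70381352261023 186.81024186531897 [[-0.01001074 -0.98050266  0.19625066  0.3469203 ]
 [-0.99972605  0.00566138 -0.02271072  0.00649194]
 [ 0.02115687 -0.19642425 -0.98029072  1.27385409]
 [ 0.          0.          0.          1.        ]]
{'fx': 297.3186396354542, 'fy': 297.3186396354542, 'cx': 252.05517402097107, 'cy': 188.86048734561925, 'mount': array([[-2.81522672e-04, -9.59451061e-01, -2.81875117e-01,
         7.55035550e-02],
       [ 9.99999779e-01, -1.00218915e-04, -6.57622662e-04,
         2.68003486e-04],
       [ 6.02707542e-04, -2.81875240e-01,  9.59450877e-01,
        -1.59311110e-01],
       [ 0.00000000e+00,  0.00000000e+00,  0.00000000e+00,
         1.00000000e+00]])}
```

View pics/top0.png

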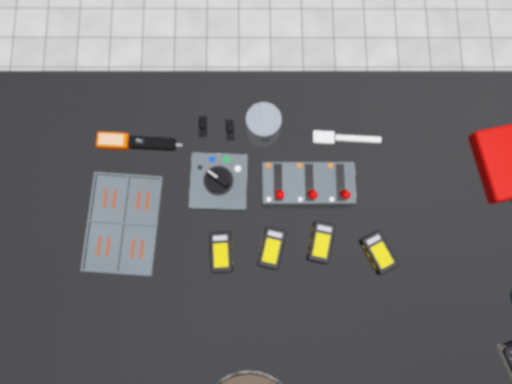

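View pics/scene0.png

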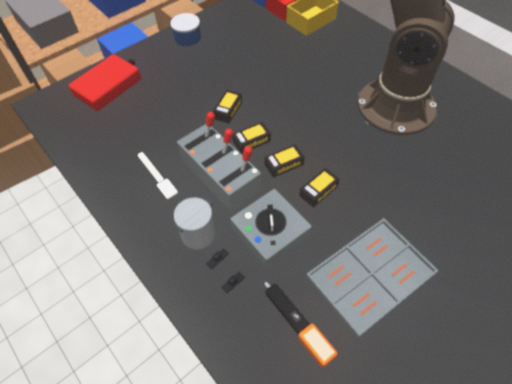

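```bash
cat > h.py <<'E'
from cell import arm, probe_bus, get_image
import numpy as np,cv2
from scipy.spatial.transform import Rotation as R
def get(n):
    s=probe_bus.observe();d=get_image(n);d['s']=s
    if n=='wrist':
        T=np.eye(4);T[:3,:3]=R.from_rotvec(s['ee_rot']).as_matrix();T[:3,3]=s['position']
        d['cam_to_world']=T@d['mount']
    d['n']=n;return d
def cast(d,px,z):
    px=np.atleast_2d(np.asarray(px,float));u=(px-[d['cx'],d['cy']])/d['fx']
    if d['n']=='wrist':
        r=np.linalg.norm(u,axis=1,keepdims=True)+1e-12
        v=np.c_[u/r*np.sin(r),np.cos(r)]
    else: v=np.c_[u,np.ones(len(u))]
    T=d['cam_to_world'];v=v@T[:3,:3].T;o=T[:3,3]
    return (o+v*((z-o[2])/v[:,2])[:,None])[:,:2]
def hsv(d):return cv2.cvtColor(d['image'],cv2.COLOR_BGR2HSV)
def blobs(mask,amin):
    c,_=cv2.findContours(mask.astype(np.uint8),cv2.RETR_EXTERNAL,cv2.CHAIN_APPROX_NONE)
    return sorted([x for x in c if cv2.contourArea(x)>=amin],key=lambda x:x[:,0,0].mean())
def rect(p):
    (c,wh,a)=cv2.minAreaRect((p*1000).astype(np.float32));w,h=wh
    if w<h:w,h,a=h,w,a+90
    return np.array(c)/1000,(w,h),(a+90)%180-90   # long axis angle deg
E
python3 - <<'E'
from h import *
np.set_printoptions(precision=4,suppress=True)
d=get('top');h=hsv(d);H,S,V=h[...,0],h[...,1],h[...,2]
y=(H>20)&(H<35)&(S>120)&(V>90)
for c in blobs(y,60): print('yel',c[:,0].mean(0),*rect(cast(d,c[:,0],.04)))
r=((H<6)|(H>174))&(S>150)&(V>60);r[:,450:]=0
for c in blobs(r,20): print('red',c[:,0].mean(0),cast(d,c[:,0].mean(0),.15))
g=(V>70)&(S<90);g[:75]=0
for c in blobs(cv2.morphologyEx(g.astype(np.uint8),cv2.MORPH_CLOSE,np.ones((5,5))),900):
  z=.018 if c[:,0,0].mean()<170 else .05 if c[:,0,0].mean()<250 else .085
  print('grey',c[:,0].mean(0),*rect(cast(d,c[:,0],z)))
print('marks',cast(d,[[200,167],[212,159],[227,159],[238,169],[218,181]],.05))
m=d['image'];a=cv2.resize(m[120:280,70:270],None,fx=4,fy=4,interpolation=2)[:600];cv2.imwrite('pics/t1.png',cv2.resize(m[145:285,190:400],None,fx=3.8,fy=3.8,interpolation=2))
E
```

```text
yel [220.2603 254.7808] [0.4162 0.0675] (61.38591766357422, 38.436763763427734) 0.4106626510620117
yel [270.9    250.5143] [ 0.4266 -0.062 ] (62.39885711669922, 38.9105224609375) -13.732940673828125
yel [320.913  244.7391] [ 0.4401 -0.1922] (62.328590393066406, 38.49943923950195) -12.641014099121094
yel [381.6719 254.9531] [ 0.4131 -0.3484] (63.04289245605469, 39.123138427734375) 26.652996063232422
red [279. 194.] [[ 0.554  -0.0778]]
red [311.9545 193.9545] [[ 0.5536 -0.1572]]
red [344.8261 193.913 ] [[ 0.5532 -0.2367]]
grey [262.9859 227.2785] [ 0.4977 -0.0344] (1366.605224609375, 784.000732421875) 89.97989654541016
marks [[0.6461 0.1219]
 [0.6677 0.0905]
 [0.6675 0.0508]
 [0.6401 0.0218]
 [0.608  0.0743]]
```

View pics/t1.png

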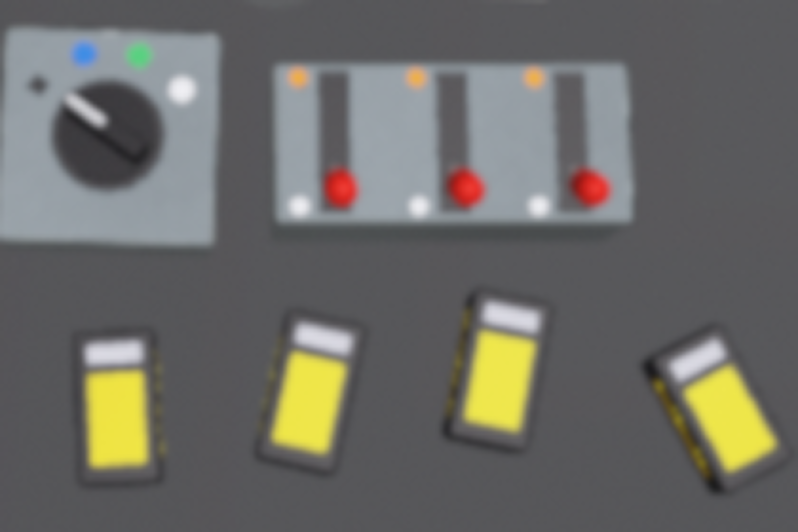

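```bash
cat >> h.py <<'E'
def packs(d,zs=.04):
    h=hsv(d);H,S,V=h[...,0],h[...,1],h[...,2]
    y=(H>20)&(H<35)&(S>120)&(V>90);w=(S<60)&(V>150);out=[]
    for c in blobs(y,60):
        m=np.zeros(y.shape,np.uint8);cv2.drawContours(m,[c],-1,1,-1)
        near=cv2.dilate(m,np.ones((9,9)))>0
        # white strip touching the yellow
        n,l=cv2.connectedComponents((w&cv2.dilate(m,np.ones((25,25))).astype(bool)).astype(np.uint8))
        k=[i for i in range(1,n) if (near&(l==i)).sum()>3]
        mm=m.astype(bool)|np.isin(l,k)
        c2,wh,a=rect(cast(d,np.argwhere(mm)[:,::-1],zs));_,_,ay=rect(cast(d,c[:,0],zs))
        out.append((c[:,0].mean(0).round(),c2.round(4),np.round(wh,1),round(a,1),round(ay,1)))
    return out
def to(x,y,z,yaw=None):
    """tool-axis shift to world target; yaw deg = wanted world direction of tool x (mod 180)"""
    s=probe_bus.observe();M=R.from_rotvec(s['ee_rot']).as_matrix()
    d=M.T@(np.array([x,y,z])-s['position']);cur=np.degrees(np.arctan2(M[1,0],M[0,0]))
    print('pos',s['position'].round(4),'tool d',d.round(4),'toolx yaw',cur.round(1),'tilt',M[2].round(3),'q7',round(s['joints'][6],2))
    if yaw is not None: print('turn',round(np.radians((cur-yaw+90)%180-90),3))
E
python3 - <<'E'
from h import *
np.set_printoptions(precision=4,suppress=True)
d=get('top')
for p in packs(d):print(*p)
h=hsv(d);V=h[...,2];print('V',V[300,300],V[240,100],V[200,200],V[190,295])
g=((V>105)).astype(np.uint8);g[:75]=0;g[:,450:]=0
for c in blobs(cv2.morphologyEx(g,cv2.MORPH_CLOSE,np.ones((5,5))),1500):
  x=c[:,0,0].mean();z=.018 if x<170 else .05 if x<250 else .085
  print('grey',c[:,0].mean(0),*rect(cast(d,c[:,0],z)))
H,S=h[...,0],h[...,1]
for nm,m in(('strip',(H<18)&(H>3)&(S>80)&(np.arange(512)[None]<170)&(np.arange(384)[:,None]>170)),('green',(H>50)&(H<85)&(S>80)),('blue',(H>95)&(H<125)&(S>120)),('orange',(H>8)&(H<22)&(S>100)&(np.arange(512)[None]>250)&(np.arange(512)[None]<400))):
  for c in blobs(m,4):
    q=cv2.moments(c);q=[q['m10']/q['m00'],q['m01']/q['m00']];print(nm,q,cast(d,q,{'strip':.006,'orange':.085}.get(nm,.05)))
to(.42,-.345,.13,27)
E
```

```text
[220. 255.] [0.4268 0.0684] [82.7 39.3] 2.6 0.4
[271. 251.] [ 0.4368 -0.0643] [83.  39.6] -14.4 -13.7
[321. 245.] [ 0.4504 -0.1945] [83.4 38.5] -12.6 -12.6
[382. 255.] [ 0.4224 -0.3436] [83.8 39.4] 26.7 26.7
V 88 188 169 171
grey [121.6884 223.5846] [0.5051 0.3287] (269.15728759765625, 188.88343811035156) -4.5953216552734375
grey [217.9505 180.7117] [0.6107 0.0743] (153.8165740966797, 153.63890075683594) -2.3014984130859375
grey [308.5639 182.1579] [ 0.5971 -0.1592] (243.26638793945312, 110.05890655517578) 89.73822021484375
strip [98.44736842105263, 246.1578947368421] [[0.4438 0.3901]]
strip [104.88541666666666, 197.9375] [[0.5726 0.3799]]
strip [107.65789473684211, 246.0] [[0.444 0.366]]
strip [113.78703703703702, 198.66666666666666] [[0.5704 0.356 ]]
strip [132.28947368421052, 247.94736842105263] [[0.4384 0.3013]]
strip [138.02941176470588, 200.05882352941177] [[0.5662 0.2911]]
strip [141.35, 248.7] [[0.4362 0.2775]]
strip [146.92380952380952, 200.6095238095238] [[0.5646 0.2673]]
green [226.21138211382112, 159.3252032520325] [[0.6666 0.0529]]
blue [211.65656565656565, 158.88888888888889] [[0.668  0.0914]]
orange [268.0, 165.0] [[ 0.6419 -0.0558]]
orange [299.22222222222223, 164.77777777777777] [[ 0.6422 -0.1364]]
orange [330.19047619047615, 165.0] [[ 0.6412 -0.2164]]
pos [ 0.2164 -0.5861  0.2264] tool d [ 0.2745 -0.1556  0.0965] toolx yaw 20.3 tilt [-0.    -0.001 -1.   ] q7 -0.08
turn -0.118
```

Units first: shifts go in shares of 50 mm and turns go in shares of pi rad. So 0.035 m is 0.7, 0.032 m is 0.64, -0.118 rad / 3.1416 = -0.0376.

```bash
python3 nudge.py '[0.7,-0.39,0.24,0,1,0.7,-0.39,0.24,0,1,0.7,-0.39,0.24,0,1,0.7,-0.39,0.24,0,1,0.7,-0.39,0.24,0,1,0.7,-0.39,0.24,0,1,0.7,-0.39,0.24,0,1,0.64,-0.39,0.24,0,1,0,0,0,-0.0376,1,0,0,0,0,1]' 40; python3 -c "
from h import *
for p in packs(get('top')):print(*p)
to(.4224,-.3436,.016,26.7)"
```

```text
clock: 1.25
position: [0.423, -0.3428, 0.1304]
ee_rot: [-3.052, -0.741, 0.001]
force: [0.6, 0.2, -0.4]
width: 1.004
gripper_force: 0.0
[220. 255.] [0.4267 0.0685] [82.7 39.2] 2.6 0.4
[271. 251.] [ 0.4368 -0.0643] [83.  39.6] -14.4 -13.7
[321. 245.] [ 0.4504 -0.1945] [83.4 38.5] -12.6 -12.6
pos [ 0.4222 -0.3441  0.1307] tool d [ 0.0004 -0.0004  0.1147] toolx yaw 26.9 tilt [-0. -0. -1.] q7 -0.57
turn 0.004
```

Converted, 0.035 m is 0.7, 0.03 m is 0.6.

```bash
python3 nudge.py '[0,0,0.7,0,1,0,0,0.7,0,1,0,0,0.6,0,1,0,0,0.29,0,1,0,0,0,0,1,0,0,0,0,0.5,0,0,0,0,0.5,0,0,0,0,0.5,0,0,0,0,0.5,0,0,0,0,0.5]' 40
```

```text
clock: 2.3
position: [0.4223, -0.3438, 0.0167]
ee_rot: [-3.055, -0.734, -0.0]
force: [-3.6, 5.3, 4.8]
width: 0.618
gripper_force: 2.7
```

Converted, -0.03 m is -0.6, -0.02 m is -0.4.

```bash
python3 nudge.py '[0,0,0,0,0,0,0,0,0,0,0,0,0,0,0,0,0,-0.4,0,0,0,0,-0.6,0,0,0,0,-0.6,0,0,0,0,-0.6,0,0,0,0,0,0,0]' 40; python3 -c "
from h import *
to(.437,.2894,.126,-4.6)"
```

```text
clock: 3.1
position: [0.4243, -0.3454, 0.1298]
ee_rot: [3.05, 0.733, 0.007]
force: [1.2, 0.1, -2.8]
width: 0.604
gripper_force: 40.0
pos [ 0.4243 -0.3454  0.1298] tool d [ 0.2997 -0.5597  0.0015] toolx yaw 27.0 tilt [ 0.003  0.006 -1.   ] q7 -0.57
turn 0.552
```

Converted, -0.045 m is -0.9, -0.03 m is -0.6, 0.138 rad / 3.1416 = 0.0439.

```bash
python3 nudge.py '[0,0,0,0.0439,0,0,0,0,0.0439,0,0,0,0,0.0439,0,0,0,0,0.0439,0,0,-0.6,0,0,0,-0.06,-0.9,0,0,0,-0.06,-0.9,0,0,0,-0.06,-0.9,0,0,0,-0.06,-0.9,0,0,0,-0.06,-0.9,0,0,0]'; python3 -c "
from h import *
to(.437,.2894,.126,-4.6)"
```

```text
clock: 4.1
position: [0.4268, -0.0869, 0.1252]
ee_rot: [3.139, -0.126, -0.002]
force: [1.8, 0.3, -4.0]
width: 0.606
gripper_force: 40.0
pos [ 0.4268 -0.0869  0.1252] tool d [-0.0201 -0.3759 -0.0008] toolx yaw -4.6 tilt [-0.001  0.    -1.   ] q7 -1.6
turn -0.0
```

Converted, -0.045 m is -0.9, -0.003 m is -0.06.

```bash
python3 nudge.py '[-0.06,-0.9,0,0,0,-0.06,-0.9,0,0,0,-0.06,-0.9,0,0,0,-0.06,-0.9,0,0,0,-0.06,-0.9,0,0,0,-0.06,-0.9,0,0,0,-0.06,-0.9,0,0,0,-0.06,-0.9,0,0,0,0,0,0,0,0]'; python3 -c "
from h import *
to(.437,.2894,.0225,-4.6)"
```

```text
clock: 5.0
position: [0.4312, 0.2796, 0.1254]
ee_rot: [-3.135, 0.113, 0.001]
force: [-1.1, 0.3, -3.7]
width: 0.606
gripper_force: 40.0
pos [0.4312 0.2796 0.1254] tool d [ 0.0052 -0.0098  0.1029] toolx yaw -4.1 tilt [-0.001 -0.004 -1.   ] q7 -2.41
turn 0.008
```

Converted, 0.03 m is 0.6, 0.005 m is 0.1, 0.008 rad / 3.1416 = 0.0025.

```bash
python3 nudge.py '[0.1,-0.19,0.4,0.0025,0,0,0,0.6,0,0,0,0,0.6,0,0,0,0,0.3,0,0,0,0,0.13,0,0,0,0,0,0,0]'; python3 -c "
from h import *
d=get('top');cv2.imwrite('pics/t2.png',cv2.resize(d['image'][140:300,60:260],None,fx=3,fy=3))
to(.437,.2894,.0215,-4.6)"
```

```text
clock: 5.6
position: [0.4378, 0.2805, 0.0236]
ee_rot: [3.137, -0.139, -0.003]
force: [0.5, 0.7, -4.2]
width: 0.607
gripper_force: 40.0
pos [0.4384 0.281  0.0245] tool d [-0.0021 -0.0083  0.003 ] toolx yaw -5.1 tilt [-0.001  0.    -1.   ] q7 -2.47
turn -0.008
```

View pics/t2.png

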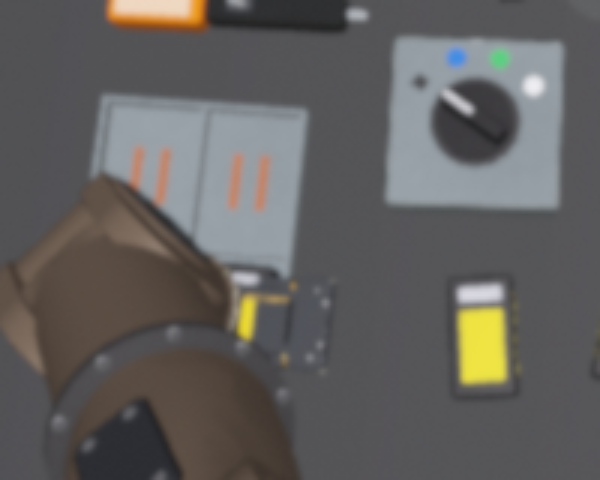

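Converted, -0.006 m is -0.12, 0.002 m is 0.04.

```bash
python3 nudge.py '[-0.02,-0.12,0,0,0,0,0,0,0,0,0,0,0.04,0,0,0,0,0,0,0,0,0,0,0,0.75,0,0,0,0,0.75,0,0,0,0,0.75,0,0,0,0,0.75]'; python3 -c "
from h import *
to(.437,.2894,.0215,-4.6)"
```

```text
clock: 6.45
position: [0.4382, 0.2873, 0.0229]
ee_rot: [-3.138, 0.139, -0.0]
force: [1.2, 0.4, -0.6]
width: 0.75
gripper_force: 0.0
pos [0.4382 0.2873 0.0229] tool d [-0.0014 -0.002   0.0014] toolx yaw -5.1 tilt [ 0. -0. -1.] q7 -2.48
turn -0.008
```

Lift, and head to pack 3 (0.4504,-0.1945), yaw −12.6.

Converted, 0.045 m is 0.9, -0.04 m is -0.8, 0.07 rad / 3.1416 = 0.0223.

```bash
python3 nudge.py '[0,0,-0.4,0,0.75,0,0,-0.8,0,0.75,0,0.6,-0.8,0,1,0,0.9,0,0,1,0,0.9,0,0,1,0,0.9,0,0,1,0,0.9,0,0,1,0,0.9,0,0,1,0,0.9,0,0.0223,1,0,0.9,0,0.0223,1]'; python3 -c "
from h import *
for p in packs(get('top')):print(*p)
to(.4504,-.1945,.12,-12.6)"
```

```text
clock: 7.45
position: [0.4046, -0.0578, 0.1231]
ee_rot: [-3.121, 0.362, -0.002]
force: [1.1, 0.0, 0.1]
width: 0.995
gripper_force: 0.0
[134. 251.] [0.4333 0.2914] [123.6 103.1] -4.9 -5.2
[220. 255.] [0.4268 0.0684] [82.7 39.3] 2.6 0.4
[323. 244.] [ 0.4509 -0.2003] [85.1 36.6] -2.4 -0.5
pos [ 0.4023 -0.0648  0.1228] tool d [0.0778 0.1143 0.0032] toolx yaw -13.9 tilt [-0.     0.003 -1.   ] q7 -1.81
turn -0.023
```

```bash
python3 -c "
from h import *
d=get('top')
for p in packs(d):print(*p)
cv2.imwrite('pics/t3.png',cv2.resize(d['image'][150:310,190:400],None,fx=3,fy=3))
to(.4504,-.1945,.12,-12.6)"
```

```text
[134. 251.] [0.4332 0.2913] [123.5 103.2] -4.6 -5.2
[220. 255.] [0.4268 0.0684] [82.6 39.3] 2.6 0.4
[325. 244.] [ 0.4498 -0.2044] [82.7 28.8] -2.1 -2.1
pos [ 0.4031 -0.0615  0.1228] tool d [0.0774 0.118  0.003 ] toolx yaw -13.7 tilt [-0.     0.002 -1.   ] q7 -1.81
turn -0.019
```

View pics/t3.png

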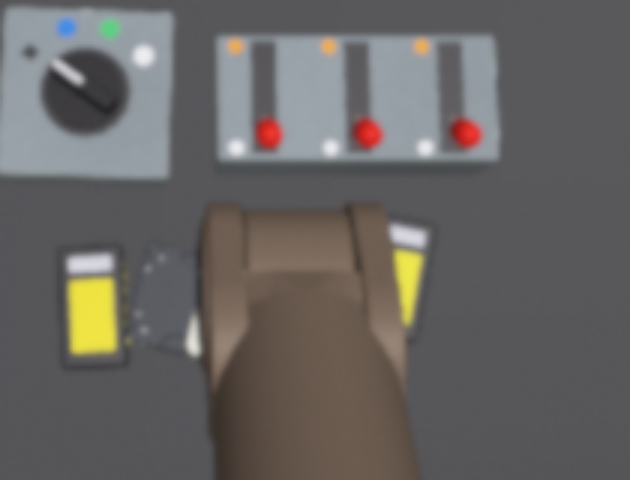

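Converted, 0.035 m is 0.7, 0.025 m is 0.5, -0.02 rad / 3.1416 = -0.0064.

```bash
python3 nudge.py '[0.5,0.7,0,-0.0064,1,0.5,0.7,0,0,1,0.5,0.7,0,0,1,0.04,0.26,0,0,1,0,0,0,0,1,0,0,0,0,1]'; python3 -c "
from h import *
to(.4504,-.1945,.0165,-12.6)
d=get('wrist');cv2.imwrite('pics/w1.png',d['image'])"
```

```text
clock: 8.15
position: [0.4542, -0.1863, 0.1225]
ee_rot: [-3.124, 0.325, 0.001]
force: [1.6, 0.4, -0.0]
width: 0.998
gripper_force: 0.0
pos [ 0.4542 -0.1863  0.1225] tool d [-0.0019  0.0089  0.106 ] toolx yaw -11.9 tilt [-0.001 -0.001 -1.   ] q7 -1.49
turn 0.012
```

View pics/w1.png

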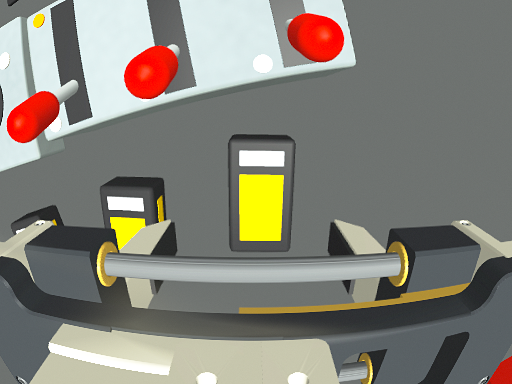

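Converted, 0.03 m is 0.6, 0.0085 m is 0.17, 0.01 rad / 3.1416 = 0.0032.

```bash
python3 -c "
from h import *
for p in packs(get('wrist')):print(*p)"
python3 nudge.py '[-0.038,0.17,0,0.0032,1,0,0,0.6,0,1,0,0,0,0,1]'; python3 -c "
from h import *
for p in packs(get('wrist')):print(*p)
to(.4504,-.1945,.0165,-12.6)"
```

```text
[39. 20.] [ 0.665 -0.02 ] [38.4 37.6] 76.4 63.4
[114. 248.] [ 0.4188 -0.0471] [102.4  50.1] -41.3 -46.9
[161. 209.] [ 0.4484 -0.1001] [41.1 17.9] -39.4 -17.8
[261. 207.] [ 0.4397 -0.1913] [61.5 37.1] -12.6 -12.6
[353. 303.] [ 0.3142 -0.2867] [281.4  27.1] 78.2 78.2
[367. 369.] [ 0.1839 -0.2745] [76.9 33.8] 7.3 4.5
[399. 264.] [ 0.3518 -0.3107] [64.1 38.5] -1.3 2.4
clock: 8.55
position: [0.4488, -0.1948, 0.0907]
ee_rot: [-3.122, 0.342, 0.007]
force: [-0.0, 0.2, 0.6]
width: 1.0
gripper_force: 0.0
[ 3. 14.] [ 0.6679 -0.0161] [38.  21.5] -5.1 -4.5
[109. 257.] [ 0.4246 -0.0657] [67.2 35. ] -32.9 -35.1
[139. 217.] [ 0.4492 -0.1057] [38.9 22.6] -34.1 -13.6
[249. 216.] [ 0.4393 -0.1909] [61.5 37.5] -12.3 -12.3
[353. 303.] [ 0.3354 -0.2834] [244.8  23.6] 77.5 77.5
[367. 369.] [ 0.2215 -0.2717] [67.4 29.5] 7.4 3.9
[399. 263.] [ 0.3681 -0.3041] [57.6 31.9] 1.9 3.7
pos [ 0.4495 -0.195   0.0919] tool d [ 0.001  -0.0006  0.0754] toolx yaw -12.5 tilt [-0.003 -0.    -1.   ] q7 -1.48
turn 0.002
```

Converted, 0.03 m is 0.6, 0.015 m is 0.3.

```bash
python3 nudge.py '[0.02,0,0.6,0,1,0,0,0.6,0,1,0,0,0.3,0,1,0,0,0,0,0,0,0,0,0,0,0,0,0,0,0,0,0,0,0,0,0,0,0,0,0,0,0,0,0,0,0,0,0,0,0]' 40; python3 nudge.py '[0,0,-0.4,0,0,0,0,-0.6,0,0,0,0,-0.6,0,0,0,0,-0.6,0,0,0,0,0,0,0]'; python3 -c "
from h import *
to(.444,.378,.126,-4.6)"
```

```text
clock: 9.6
position: [0.453, -0.1953, 0.0187]
ee_rot: [-3.123, 0.341, -0.003]
force: [0.1, 3.9, 8.9]
width: 0.608
gripper_force: 40.0
clock: 10.1
position: [0.4539, -0.1967, 0.1311]
ee_rot: [3.122, -0.342, 0.009]
force: [1.5, 0.3, -4.1]
width: 0.607
gripper_force: 40.0
pos [ 0.4539 -0.1967  0.1311] tool d [-0.1343 -0.5589  0.004 ] toolx yaw -12.5 tilt [ 0.006  0.001 -1.   ] q7 -1.48
turn -0.138
```

Converted, -0.045 m is -0.9, -0.03 m is -0.6, -0.138 rad / 3.1416 = -0.0439.

```bash
python3 nudge.py '[0,0,0,-0.0439,0,0,-0.6,0,0,0,-0.08,-0.9,0,0,0,-0.08,-0.9,0,0,0,-0.08,-0.9,0,0,0,-0.08,-0.9,0,0,0,-0.08,-0.9,0,0,0,-0.08,-0.9,0,0,0,-0.08,-0.9,0,0,0,-0.08,-0.9,0,0,0]'; python3 nudge.py '[-0.08,-0.9,0,0,0,-0.08,-0.9,0,0,0,-0.08,-0.9,0,0,0,0,0,0,0,0,0,0,0,0,0]';python3 -c "
from h import *
to(.444,.378,.0235,-4.6)"
```

```text
clock: 11.1
position: [0.4503, 0.1967, 0.1266]
ee_rot: [3.138, -0.126, -0.002]
force: [0.8, 0.9, -4.3]
width: 0.604
gripper_force: 40.0
clock: 11.6
position: [0.449, 0.3315, 0.1262]
ee_rot: [3.138, -0.122, -0.003]
force: [0.2, -1.2, -4.9]
width: 0.604
gripper_force: 40.0
pos [0.449  0.3315 0.1262] tool d [-0.0084 -0.0461  0.1026] toolx yaw -4.4 tilt [-0.002  0.002 -1.   ] q7 -2.47
turn 0.003
```

Converted, 0.03 m is 0.6, -0.023 m is -0.46.

```bash
python3 nudge.py '[-0.08,-0.46,0,0,0,-0.09,-0.46,0,0,0,0,0,0,0,0,0,0,0.6,0,0,0,0,0.6,0,0,0,0,0.4,0,0,0,0,0,0,0]';python3 -c "
from h import *
to(.444,.378,.0235,-4.6)"
```

```text
clock: 12.3
position: [0.4442, 0.3734, 0.0444]
ee_rot: [3.133, -0.129, -0.007]
force: [-0.5, -0.9, -3.8]
width: 0.604
gripper_force: 40.0
pos [0.4442 0.3734 0.0444] tool d [-0.0005 -0.0047  0.0209] toolx yaw -4.7 tilt [-0.004  0.006 -1.   ] q7 -2.57
turn -0.002
```

Converted, 0.012 m is 0.24, 0.009 m is 0.18.

```bash
python3 nudge.py '[0,-0.09,0,0,0,0,0,0.24,0,0,0,0,0.18,0,0,0,0,0,0,0,0,0,0,0,0.75,0,0,0,0,0.75,0,0,0,0,0.75,0,0,0,0,0.75]';python3 -c "
from h import *
to(.444,.378,.0235,-4.6)"; python3 nudge.py '[0,0,-0.4,0,0.75,0,0,-0.8,0,0.75,0,0.6,-0.8,0,1,0,0.9,0,0,1,0,0.9,0,0,1,0,0.9,0,0,1,0,0.9,0,0,1,0,0.9,0,0,1,0,0.9,0,0,1,0,0,0,0,1]'; python3 -c "
from h import *
d=get('top')
for p in packs(d):print(*p)
cv2.imwrite('pics/t4.png',cv2.resize(d['image'][150:310,70:330],None,fx=3,fy=3))
to(.4368,-.0643,.12,-13.7)"
```

```text
clock: 13.1
position: [0.4462, 0.3823, 0.0272]
ee_rot: [-3.138, 0.126, -0.001]
force: [0.3, 0.3, 0.7]
width: 0.75
gripper_force: 0.0
pos [0.4462 0.3823 0.0272] tool d [-0.0018  0.0045  0.0037] toolx yaw -4.6 tilt [ 0.001 -0.001 -1.   ] q7 -2.58
turn -0.0
clock: 14.1
position: [0.4208, 0.0768, 0.1268]
ee_rot: [3.136, -0.139, -0.001]
force: [-0.3, 0.9, 0.3]
width: 1.001
gripper_force: 0.0
[ 97. 250.] [0.4419 0.3824] [83.6 41.7] -4.2 -4.8
[134. 251.] [0.4331 0.2908] [123.5 102.3] -4.4 -5.2
[271. 251.] [ 0.4368 -0.0643] [83.  39.6] -14.4 -13.7
pos [0.4216 0.0799 0.127 ] tool d [0.0276 0.1424 0.0072] toolx yaw -4.9 tilt [ 0.     0.001 -1.   ] q7 -2.03
turn 0.153
```

View pics/t4.png

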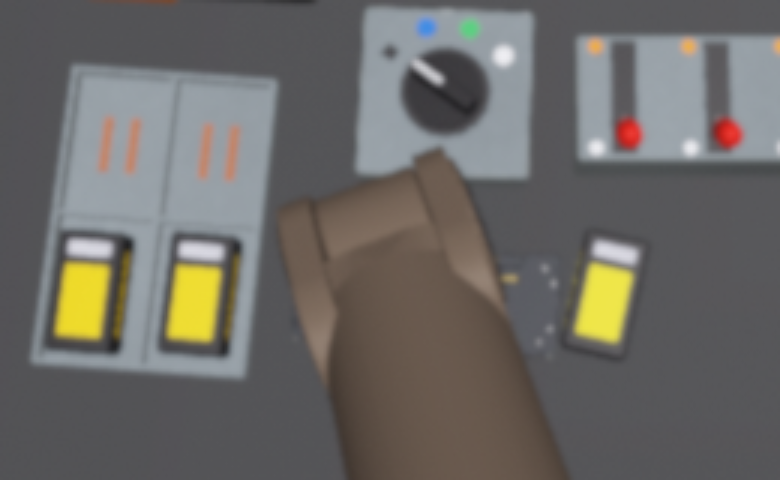

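Converted, 0.02 m is 0.4, 0.011 m is 0.22, -0.09 rad / 3.1416 = -0.0286.

```bash
python3 nudge.py '[0,0,0,-0.0286,1,0.1,0.22,0,0,1,0,0,0.4,0,1,0,0,0,0,1]';python3 -c "
from h import *
for p in packs(get('wrist')):print(*p)
to(.4268,.0684,.018,0.4)"
```

```text
clock: 14.55
position: [0.4263, 0.0717, 0.1055]
ee_rot: [3.141, 0.013, -0.004]
force: [-0.8, -0.2, 0.2]
width: 1.0
gripper_force: 0.0
[  1. 192.] [0.4286 0.3345] [52.6  9. ] -17.8 -17.8
[ 27. 193.] [0.4271 0.3021] [64.  53.7] -4.9 -5.3
[ 58. 184.] [0.4365 0.2502] [74.4 11.1] -5.3 -5.3
[105. 264.] [0.359  0.2105] [53.3 21.3] -13.8 -13.8
[255. 210.] [0.4162 0.0689] [61.7 37.4] 2.6 2.6
[353. 303.] [ 0.3181 -0.0478] [261.9  12.9] -89.5 -89.5
[368. 371.] [ 0.2047 -0.0735] [66.6 14.9] 8.0 8.0
[373. 177.] [ 0.4445 -0.0283] [70.6  7.2] -13.7 -13.7
[400. 263.] [ 0.3607 -0.0699] [52.7 21.3] 14.7 14.7
[403. 198.] [ 0.426  -0.0623] [61.5 37.7] -13.5 -13.5
pos [0.4265 0.072  0.1062] tool d [0.0005 0.0036 0.0882] toolx yaw 0.5 tilt [-0.002  0.    -1.   ] q7 -1.92
turn 0.002
```

Converted, 0.035 m is 0.7, 0.019 m is 0.38, -0.035 rad / 3.1416 = -0.0111.

```bash
python3 nudge.py '[0,0.06,0,-0.0111,1,0,0,0.7,0,1,0,0,0.7,0,1,0,0,0.38,0,1,0,0,0,0,0,0,0,0,0,0,0,0,0,0,0,0,0,0,0,0,0,0,0,0,0,0,0,0,0,0]' 40; python3 nudge.py '[0,0,0,0,0,0,0,-0.4,0,0,0,0,-0.6,0,0,0,0,-0.6,0,0,0,0,-0.6,0,0,0,0,0,0,0]'; python3 -c "
from h import *
to(.568,.2785,.126,-4.6)"
```

```text
clock: 15.6
position: [0.4276, 0.0692, 0.0186]
ee_rot: [-3.14, -0.07, -0.003]
force: [-1.2, 0.5, 8.3]
width: 0.607
gripper_force: 40.0
clock: 16.2
position: [0.4288, 0.0695, 0.131]
ee_rot: [-3.14, -0.07, -0.009]
force: [1.3, -0.5, -3.4]
width: 0.609
gripper_force: 40.0
pos [0.4288 0.0695 0.131 ] tool d [ 0.1482 -0.2027  0.0061] toolx yaw 2.5 tilt [ 0.006 -0.001 -1.   ] q7 -1.88
turn 0.125
```

Converted, -0.037 m is -0.74, 0.02 m is 0.4, 0.125 rad / 3.1416 = 0.0398.

```bash
python3 nudge.py '[0,0,0,0.0398,0,0.4,-0.72,0,0,0,0.4,-0.74,0,0,0,0.4,-0.74,0,0,0,0.4,-0.74,0,0,0,0.4,-0.74,0,0,0,0.4,-0.72,0,0,0,0,0,0,0,0,0,0,0,0,0]';python3 -c "
from h import *
to(.5656,.279,.0235,-4.6)"
```

```text
clock: 17.1
position: [0.5632, 0.279, 0.1257]
ee_rot: [3.138, -0.124, -0.004]
force: [0.2, -0.4, -3.4]
width: 0.606
gripper_force: 40.0
pos [0.5632 0.279  0.1257] tool d [ 0.0027 -0.0004  0.1022] toolx yaw -4.5 tilt [-0.002  0.002 -1.   ] q7 -2.27
turn 0.001
```

Converted, 0.035 m is 0.7, 0.03 m is 0.6.

```bash
python3 nudge.py '[0.05,0,0.4,0,0,0,0,0.7,0,0,0,0,0.6,0,0,0,0,0.33,0,0,0,0,0,0,0,0,0,0,0,0]';python3 -c "
from h import *
to(.5656,.279,.0235,-4.6)"
```

```text
clock: 17.7
position: [0.5659, 0.2767, 0.0256]
ee_rot: [3.137, -0.128, -0.002]
force: [0.6, -0.3, -4.2]
width: 0.609
gripper_force: 40.0
pos [0.5659 0.2767 0.0256] tool d [-0.0005 -0.0023  0.0021] toolx yaw -4.7 tilt [-0.001  0.002 -1.   ] q7 -2.29
turn -0.001
```

Converted, -0.04 m is -0.8, -0.03 m is -0.6.

```bash
python3 nudge.py '[0,0,0.036,0,0,0,0,0,0,0,0,0,0,0,0.75,0,0,0,0,0.75,0,0,0,0,0.75,0,0,0,0,0.75,0,0,-0.6,0,0.75,0,0,-0.8,0,0.75,0,0,-0.6,0,0.75,0,0,0,0,1]'; python3 nudge.py '[-0.26,0.86,0,0,1,-0.26,0.86,0,0,1,-0.26,0.86,0,0,1,-0.26,0.86,0,0,1,-0.26,0.86,0,0,1,-0.26,0.86,0,0,1,-0.26,0.86,0,0,1,-0.2,0.86,0,0,1,0,0,0,0.0477,1,0,0,0,0,1]'; python3 -c "
from h import *
d=get('top')
for p in packs(d):print(*p)
for p in packs(get('wrist')):print(*p)
to(.4368,-.0643,.018,-13.7)"
```

```text
clock: 18.7
position: [0.5692, 0.2801, 0.1293]
ee_rot: [-3.135, 0.126, -0.011]
force: [-0.2, -0.8, 0.5]
width: 0.794
gripper_force: 0.0
clock: 19.7
position: [0.4378, -0.0577, 0.1242]
ee_rot: [3.119, -0.371, -0.0]
force: [0.0, 0.2, -0.3]
width: 1.0
gripper_force: 0.0
[ 97. 250.] [0.4419 0.3824] [83.6 41.7] -4.2 -4.8
[134. 251.] [0.4331 0.2908] [123.5 102.3] -4.4 -5.2
[140. 202.] [0.5558 0.2823] [128.5 105. ] -4.0 -5.1
[  5. 229.] [0.4513 0.2343] [77.  43.2] -37.0 -6.7
[105. 264.] [0.3974 0.1002] [65.7 37.4] -26.7 -27.4
[260. 204.] [ 0.4262 -0.0611] [61.2 37.4] -13.3 -13.3
[353. 303.] [ 0.2946 -0.1548] [283.4  27.3] 76.9 76.9
[367. 369.] [ 0.1638 -0.1397] [77.4 33.9] 6.2 3.1
[399. 264.] [ 0.3318 -0.1798] [64.5 39. ] -2.6 1.0
[503. 370.] [-0.0483 -0.4835] [170.9  88.3] 51.9 22.9
pos [ 0.4386 -0.0556  0.1243] tool d [1.000e-04 8.900e-03 1.063e-01] toolx yaw -12.9 tilt [ 0. -0. -1.] q7 -1.82
turn 0.013
```

Converted, 0.035 m is 0.7, 0.008 m is 0.16, 0.01 rad / 3.1416 = 0.0032.

```bash
python3 nudge.py '[0,0.16,0,0.0032,1,0,0,0.7,0,1,0,0,0.7,0,1,0,0,0.7,0,1,0,0,0.03,0,1,0,0,0,0,0,0,0,0,0,0,0,0,0,0,0,0,0,0,0,0,0,0,0,0,0]' 40; python3 nudge.py '[0,0,0,0,0,0,0,0,0,0,0,0,-0.4,0,0,0,0,-0.6,0,0,0,0,-0.6,0,0,0,0,-0.6,0,0,0,0,0,0,0]'; python3 -c "
from h import *
to(.572,.368,.128,-4.6)"
```

```text
clock: 20.8
position: [0.4373, -0.064, 0.0187]
ee_rot: [-3.119, 0.376, -0.003]
force: [2.5, 5.6, 5.3]
width: 0.615
gripper_force: 3.5
clock: 21.5
position: [0.4385, -0.0643, 0.131]
ee_rot: [-3.119, 0.377, -0.009]
force: [-0.4, -0.5, -5.3]
width: 0.607
gripper_force: 40.0
pos [ 0.4385 -0.0643  0.131 ] tool d [ 0.0267 -0.4516  0.0036] toolx yaw -13.8 tilt [ 0.006 -0.001 -1.   ] q7 -1.82
turn -0.16
```

Converted, -0.04 m is -0.8, 0.009 m is 0.18, -0.08 rad / 3.1416 = -0.0255.

```bash
python3 nudge.py '[0,0,0,-0.0255,0,0,0,0,-0.0255,0,0.18,-0.8,0,0,0,0.18,-0.8,0,0,0,0.18,-0.8,0,0,0,0.18,-0.8,0,0,0,0.18,-0.8,0,0,0,0.18,-0.8,0,0,0,0.18,-0.8,0,0,0,0.18,-0.8,0,0,0]'; python3 nudge.py '[0.18,-0.8,0,0,0,0.18,-0.8,0,0,0,0.16,-0.8,0,0,0,0,0,0,0,0,0,0,0,0,0]';python3 -c "
from h import *
to(.572,.368,.0235,-4.6)"
```

```text
clock: 22.5
position: [0.5333, 0.2501, 0.1259]
ee_rot: [3.138, -0.126, -0.004]
force: [0.8, 0.2, -4.6]
width: 0.607
gripper_force: 40.0
clock: 23.0
position: [0.5681, 0.3671, 0.1252]
ee_rot: [3.137, -0.123, -0.005]
force: [-0.1, -1.1, -5.6]
width: 0.605
gripper_force: 40.0
pos [0.5681 0.3671 0.1252] tool d [ 0.0041 -0.0014  0.1017] toolx yaw -4.5 tilt [-0.003  0.002 -1.   ] q7 -2.39
turn 0.002
```

Converted, 0.035 m is 0.7, 0.03 m is 0.6.

```bash
python3 nudge.py '[0.08,-0.02,0.4,0,0,0,0,0.7,0,0,0,0,0.6,0,0,0,0,0.32,0,0,0,0,0,0,0,0,0,0,0,0]';python3 -c "
from h import *
to(.572,.368,.0235,-4.6)"
```

```text
clock: 23.6
position: [0.5738, 0.3664, 0.0268]
ee_rot: [3.138, -0.128, -0.0]
force: [-0.5, -0.0, -4.4]
width: 0.609
gripper_force: 40.0
pos [0.5738 0.3664 0.0268] tool d [-0.0019 -0.0015  0.0033] toolx yaw -4.7 tilt [-0.     0.001 -1.   ] q7 -2.41
turn -0.001
```

Converted, -0.04 m is -0.8, -0.03 m is -0.6.

```bash
python3 nudge.py '[-0.02,-0.02,0.06,0,0,0,0,0,0,0,0,0,0,0,0.75,0,0,0,0,0.75,0,0,0,0,0.75,0,0,0,0,0.75,0,0,-0.6,0,0.75,0,0,-0.8,0,0.75,0,0,-0.8,0,0.75,0,0,0,0,1]'; python3 nudge.py '[0.14,0.72,-0.06,0,1,0.14,0.72,-0.06,0,1,0.14,0.72,-0.06,0,1,0.14,0.72,0,0,1,0.14,0.72,0,0,1,0.14,0.72,0,0,1,0.14,0.72,0,0,1,0.14,0.72,0,0,1,0,0,0,0,1]'; python3 -c "
from h import *
d=get('top')
for p in packs(d,.045):print(*p)
cv2.imwrite('pics/t5.png',cv2.resize(d['image'][130:310,60:400],None,fx=2.3,fy=2.3))
to(.6107,.0743,.064,53.7)"
```

```text
clock: 24.6
position: [0.5757, 0.3708, 0.1406]
ee_rot: [-3.132, 0.126, -0.013]
force: [0.8, 0.3, 0.3]
width: 0.798
gripper_force: 0.0
clock: 25.5
position: [0.6062, 0.0691, 0.1427]
ee_rot: [3.134, -0.139, 0.001]
force: [0.6, -0.7, -0.0]
width: 0.998
gripper_force: 0.0
[ 97. 250.] [0.4415 0.3809] [83.2 41.6] -4.2 -4.8
[105. 200.] [0.5708 0.3677] [84.9 41.8] -4.7 -4.7
[134. 251.] [0.4327 0.2897] [123.  101.9] -4.4 -5.6
[140. 202.] [0.5561 0.2784] [129.1 103.1] -0.9 -4.7
pos [0.6058 0.0729 0.1428] tool d [ 0.0047 -0.0019  0.0788] toolx yaw -4.9 tilt [ 0.     0.002 -1.   ] q7 -1.94
turn -1.023
```

View pics/t5.png

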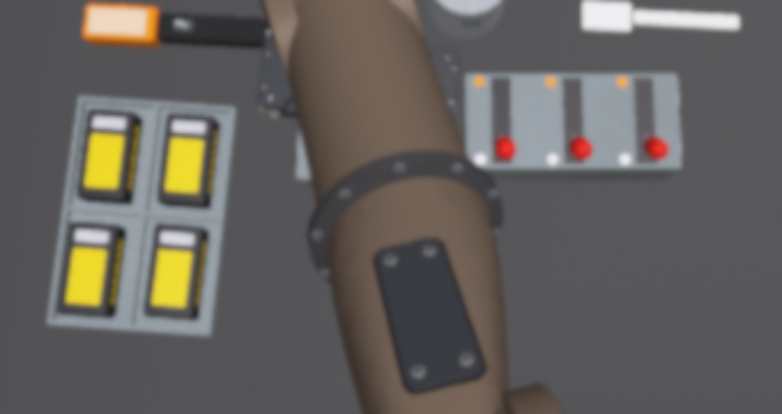

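Converted, 0.0047 m is 0.094, -0.002 m is -0.04, -0.148 rad / 3.1416 = -0.0471.

```bash
python3 nudge.py '[0.094,-0.04,0,-0.0446,1,0,0,0,-0.0462,1,0,0,0,-0.0471,1,0,0,0,-0.0471,1,0,0,0,-0.0471,1,0,0,0,-0.0471,1,0,0,0,-0.0465,1,0,0,0,0,1,0,0,0,0,1]';python3 -c "
from h import *
to(.6107,.0743,.064,53.7)
d=get('wrist');cv2.imwrite('pics/w2.png',d['image'])
h=hsv(d);H,S,V=h[...,0],h[...,1],h[...,2]
for nm,m in(('green',(H>50)&(H<85)&(S>80)),('blue',(H>95)&(H<125)&(S>120))):
  for c in blobs(m,40):
    q=cv2.moments(c);q=[q['m10']/q['m00'],q['m01']/q['m00']];print(nm,q,cast(d,q,.05))
"
```

```text
clock: 26.45
position: [0.6101, 0.0793, 0.1428]
ee_rot: [-2.801, -1.421, -0.0]
force: [0.5, 0.5, 1.1]
width: 1.001
gripper_force: 0.0
pos [0.6101 0.0793 0.1428] tool d [-0.0038  0.0035  0.0788] toolx yaw 53.8 tilt [ 0.    -0.001 -1.   ] q7 -1.06
turn 0.002
green [321.13011152416357, 177.3364312267658] [[0.66670549 0.05306718]]
blue [298.4524647887324, 140.8931924882629] [[0.66820567 0.09182831]]
```

View pics/w2.png

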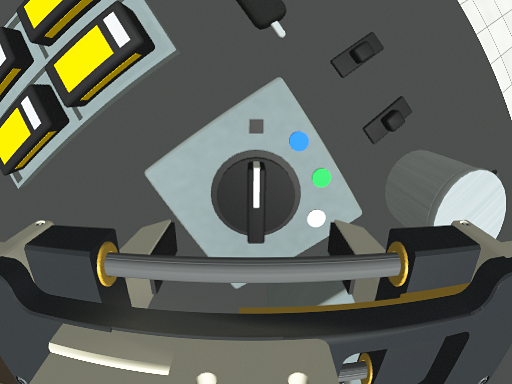

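Units first: shifts go in shares of 50 mm and turns go in shares of pi rad. So 0.03 m is 0.6, 0.018 m is 0.36.

```bash
python3 nudge.py '[-0.076,0.07,0,0,1,0,0,0.6,0,1,0,0,0.6,0,1,0,0,0.36,0,1,0,0,0,0,1,0,0,0,0,1]' 20;python3 -c "
from h import *
to(.6107,.0743,.064,53.7)"
```

```text
clock: 27.1
position: [0.6111, 0.0732, 0.0653]
ee_rot: [2.8, 1.425, -0.0]
force: [0.4, -0.2, 0.2]
width: 0.999
gripper_force: 0.0
pos [0.6111 0.0732 0.0653] tool d [ 0.0006 -0.0009  0.0013] toolx yaw 54.0 tilt [-0.  0. -1.] q7 -1.09
turn 0.005
```

Converted, -0.0008 m is -0.016.

```bash
python3 nudge.py '[0,-0.016,0,0,0.5,0,0,0,0,0,0,0,0,0,0,0,0,0,0,0,0,0,0,0,0,0,0,0,0,0,0,0,0,0,0,0,0,0,0,0,0,0,0,0,0]' 15;python3 -c "
from h import *
to(.6107,.0743,.064,53.7)"
```

```text
clock: 28.0
position: [0.6102, 0.0738, 0.0649]
ee_rot: [-2.799, -1.427, 0.0]
force: [0.7, 0.0, -0.3]
width: 0.264
gripper_force: 0.0
pos [0.6102 0.0738 0.0649] tool d [0.0007 0.0001 0.0009] toolx yaw 54.0 tilt [-0. -0. -1.] q7 -1.09
turn 0.005
```

Still closing; finish, then turn +1.30.

Converted, 0.13 rad / 3.1416 = 0.0414.

```bash
python3 nudge.py '[0,0,0,0,0,0,0,0,0,0,0,0,0,0,0,0,0,0,0,0]' 20; python3 nudge.py '[0,0,0,0.0414,0,0,0,0,0.0414,0,0,0,0,0.0414,0,0,0,0,0.0414,0,0,0,0,0.0414,0,0,0,0,0.0414,0,0,0,0,0.0414,0,0,0,0,0.0414,0,0,0,0,0.0414,0,0,0,0,0.0414,0]'; python3 nudge.py '[0,0,0,0,0,0,0,0,0,0]';  python3 -c "
from h import *
to(.6107,.0743,.064,-20.8);print(probe_bus.observe()['ft_torque'])"
```

```text
clock: 28.4
position: [0.61, 0.0739, 0.0649]
ee_rot: [-2.799, -1.427, 0.001]
force: [-2.1, 0.9, 0.8]
width: 0.149
gripper_force: 20.0
clock: 29.4
position: [0.6092, 0.0764, 0.0649]
ee_rot: [-3.089, 0.563, 0.003]
force: [-4.2, 6.9, 1.6]
width: 0.15
gripper_force: 20.0
clock: 29.6
position: [0.6092, 0.0764, 0.0649]
ee_rot: [-3.09, 0.555, 0.003]
force: [-3.9, 6.0, 2.7]
width: 0.15
gripper_force: 20.0
pos [0.6092 0.0764 0.0649] tool d [0.0022 0.0015 0.0009] toolx yaw -20.4 tilt [-0.002 -0.001 -1.   ] q7 -2.15
turn 0.008
[ 1.4278271   0.93047245 -0.08259275]
```

Converted, -0.04 m is -0.8, -0.03 m is -0.6.

```bash
python3 nudge.py '[0,0,0,0,0.4,0,0,0,0,0.4,0,0,0,0,0.4,0,0,-0.4,0,0.4,0,0,-0.6,0,0.4,0,0,-0.8,0,0.4,0,0,-0.8,0,0.4,0,0,-0.4,0,0,0,0,0,0,0]';  python3 -c "
from h import *
d=get('wrist');cv2.imwrite('pics/w3.png',d['image'])
h=hsv(d);H,S,V=h[...,0],h[...,1],h[...,2]
for c in blobs(((H<6)|(H>174))&(S>150)&(V>60),80):
    q=cv2.moments(c);q=[q['m10']/q['m00'],q['m01']/q['m00']];print('red',q,cast(d,q,.15))
to(.53,.0,.2,0)"
```

```text
clock: 30.5
position: [0.6123, 0.0736, 0.2187]
ee_rot: [-3.089, 0.559, -0.01]
force: [0.5, 0.1, -0.4]
width: 0.275
gripper_force: 0.0
red [422.7957207207207, 194.27094594594595] [[ 0.56201864 -0.07269511]]
red [481.7684210526316, 168.0421052631579] [[ 0.5617658 -0.1487994]]
pos [0.6112 0.0734 0.2164] tool d [-0.0504  0.0973  0.0161] toolx yaw -20.5 tilt [ 0.003 -0.001 -1.   ] q7 -2.14
turn -0.358
```

View pics/w3.png

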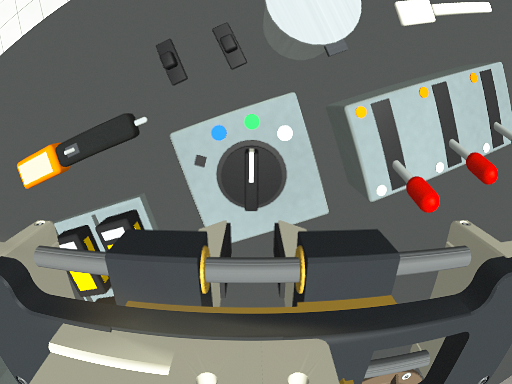

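Converted, -0.04 m is -0.8, 0.035 m is 0.7, -0.12 rad / 3.1416 = -0.0382.

```bash
python3 nudge.py '[0,0,0,-0.0382,0,0,0,0,-0.0382,0,0,0,0,-0.0376,0,-0.8,0.2,0,0,0,-0.8,0.7,0,0,0,-0.6,0.7,0,0,0,0,0.7,0,0,0,0,0.7,0,0,0,0,0,0,0,0,0,0,0,0,0]';  python3 -c "
from h import *
to(.505,-.0775,.126,0)
d=get('top');h=hsv(d);H,S,V=h[...,0],h[...,1],h[...,2]
r=((H<6)|(H>174))&(S>150)&(V>60);r[:,450:]=0
for c in blobs(r,20): print('red',cast(d,c[:,0].mean(0),.15))
"
```

```text
clock: 31.55
position: [0.5019, -0.075, 0.2137]
ee_rot: [-3.142, 0.003, 0.003]
force: [0.1, 1.3, 0.6]
width: 0.001
gripper_force: 0.0
pos [ 0.5019 -0.075   0.2137] tool d [0.0033 0.0025 0.0877] toolx yaw -0.1 tilt [-0.002 -0.    -1.   ] q7 -1.55
turn -0.002
red [[ 0.55330129 -0.23677952]]
```

Converted, 0.03 m is 0.6, 0.027 m is 0.54.

```bash
python3 nudge.py '[0.02,0.04,0,0,0,0,0,0.6,0,0,0,0,0.6,0,0,0,0,0.54,0,0,0,0,0,0,0,0.2,0,0,0,0,0.16,0,0,0,0,0,0,0,0,0,0,0,0,0,0]'; python3 nudge.py '[0.08,0,0,0,0,0,0,0,0,0,0,0,0,0,0]';python3 nudge.py '[0.08,0,0,0,0,0,0,0,0,0,0,0,0,0,0]';python3 nudge.py '[0.06,0,0,0,0,0,0,0,0,0,0,0,0,0,0]'
```

```text
clock: 32.5
position: [0.5226, -0.0762, 0.1288]
ee_rot: [3.141, 0.001, 0.003]
force: [0.7, -0.6, -0.4]
width: 0.007
gripper_force: 0.0
clock: 32.8
position: [0.5257, -0.0762, 0.1281]
ee_rot: [3.142, 0.001, 0.0]
force: [-1.0, 0.0, 0.2]
width: 0.004
gripper_force: 0.0
clock: 33.1
position: [0.5298, -0.0762, 0.1279]
ee_rot: [3.142, 0.001, 0.0]
force: [0.2, -0.9, 1.2]
width: 0.01
gripper_force: 0.0
clock: 33.4
position: [0.5325, -0.0763, 0.1278]
ee_rot: [3.142, 0.001, -0.001]
force: [-1.6, -0.4, 0.5]
width: 0.006
gripper_force: 0.7
```

```bash
for i in 1; do :; done; python3 nudge.py '[0.06,0,0,0,0,0,0,0,0,0,0,0,0,0,0]'; python3 nudge.py '[0.06,0,0,0,0,0,0,0,0,0,0,0,0,0,0]';python3 nudge.py '[0.04,0,0,0,0,0,0,0,0,0,0,0,0,0,0]'
```

```text
clock: 33.7
position: [0.5354, -0.0764, 0.1278]
ee_rot: [3.141, 0.001, -0.001]
force: [-4.0, -0.9, 2.2]
width: 0.001
gripper_force: 1.8
clock: 34.0
position: [0.5385, -0.0764, 0.1279]
ee_rot: [3.141, 0.001, -0.0]
force: [-2.4, -2.3, 0.8]
width: 0.004
gripper_force: 2.0
clock: 34.3
position: [0.5399, -0.0765, 0.1279]
ee_rot: [3.141, 0.001, -0.002]
force: [-6.9, -0.7, 5.3]
width: 0.002
gripper_force: 3.5
```

Converted, 0.002 m is 0.04.

```bash
python3 nudge.py '[0.04,0,0,0,0,0,0,0,0,0,0,0,0,0,0]'; python3 -c "
from h import *
to(.505,-.157,.128,0)"
```

```text
clock: 34.6
position: [0.5411, -0.0766, 0.1279]
ee_rot: [3.141, 0.0, -0.005]
force: [-10.0, -1.5, 8.8]
width: 0.001
gripper_force: 5.3
pos [ 0.5411 -0.0766  0.1279] tool d [-0.0361  0.0804  0.    ] toolx yaw 0.0 tilt [-0.003  0.    -1.   ] q7 -1.56
turn 0.0
```

Left is blocked (force climbs with displacement). Back off and try the middle.

Converted, 0.04 m is 0.8, -0.02 m is -0.4.

```bash
python3 nudge.py '[-0.4,0,0,0,0,-0.28,0,0,0,0,0,0.8,0,0,0,0,0.8,0,0,0,0,0,0,0,0,0.2,0,0,0,0,0.2,0,0,0,0,0,0,0,0,0,0,0,0,0,0]'; python3 nudge.py '[0.06,0,0,0,0,0.06,0,0,0,0,0,0,0,0,0,0,0,0,0,0]';python3 nudge.py '[0.06,0,0,0,0,0,0,0,0,0,0,0,0,0,0]';python3 nudge.py '[0.06,0,0,0,0,0,0,0,0,0,0,0,0,0,0]'
```

```text
clock: 35.5
position: [0.5295, -0.1549, 0.1278]
ee_rot: [-3.141, -0.004, -0.0]
force: [0.3, -0.8, 0.8]
width: 0.004
gripper_force: 0.0
clock: 35.9
position: [0.5345, -0.1561, 0.1278]
ee_rot: [-3.142, -0.001, 0.001]
force: [-3.0, 1.2, 0.8]
width: 0.005
gripper_force: 1.3
clock: 36.2
position: [0.5374, -0.1565, 0.1279]
ee_rot: [3.141, 0.0, -0.001]
force: [-3.9, -1.5, 3.0]
width: 0.006
gripper_force: 2.4
clock: 36.5
position: [0.54, -0.1567, 0.1279]
ee_rot: [3.141, 0.0, -0.002]
force: [-6.0, -1.1, 3.6]
width: 0.005
gripper_force: 3.2
```

Converted, 0.002 m is 0.04.

```bash
python3 nudge.py '[0.04,0,0,0,0,0,0,0,0,0,0,0,0,0,0]'; python3 nudge.py '[0.03,0,0,0,0,0,0,0,0,0,0,0,0,0,0]'
```

```text
clock: 36.8
position: [0.5411, -0.1569, 0.1279]
ee_rot: [3.141, -0.0, -0.004]
force: [-10.2, -1.3, 7.2]
width: 0.009
gripper_force: 5.0
clock: 37.1
position: [0.5418, -0.157, 0.1278]
ee_rot: [3.141, -0.001, -0.006]
force: [-12.1, -1.8, 9.0]
width: 0.004
gripper_force: 6.4
```

Middle is blocked as well; try right.

Converted, 0.04 m is 0.8, -0.02 m is -0.4.

```bash
python3 nudge.py '[-0.4,0,0,0,0,-0.28,0,0,0,0,0,0.8,0,0,0,0,0.8,0,0,0,0,0,0,0,0,0.2,0,0,0,0,0.2,0,0,0,0,0,0,0,0,0,0,0,0,0,0]'; python3 nudge.py '[0.06,0,0,0,0,0.06,0,0,0,0,0.06,0,0,0,0,0,0,0,0,0,0,0,0,0,0]';python3 nudge.py '[0.06,0,0,0,0,0,0,0,0,0,0,0,0,0,0]';python3 nudge.py '[0.06,0,0,0,0,0,0,0,0,0,0,0,0,0,0]'
```

```text
clock: 38.0
position: [0.5312, -0.2349, 0.1277]
ee_rot: [-3.141, -0.005, -0.0]
force: [-0.4, 0.0, -0.3]
width: 0.003
gripper_force: 0.0
clock: 38.5
position: [0.5387, -0.2365, 0.128]
ee_rot: [3.141, 0.001, -0.001]
force: [-4.2, -0.8, 3.0]
width: 0.005
gripper_force: 2.3
clock: 38.8
position: [0.542, -0.2366, 0.1279]
ee_rot: [3.141, 0.0, -0.0]
force: [-3.9, -2.5, 2.6]
width: 0.005
gripper_force: 2.2
clock: 39.1
position: [0.5453, -0.2365, 0.128]
ee_rot: [3.141, 0.001, 0.0]
force: [-4.5, -2.1, 3.6]
width: 0.007
gripper_force: 2.0
```

Right is free (steady 4 N). Throw it to TCP x ≈ 0.61, then ease to the stop.

Converted, 0.012 m is 0.24, 0.01 m is 0.2.

```bash
python3 nudge.py '[0.2,0,0,0,0,0.24,0,0,0,0,0.24,0,0,0,0,0.24,0,0,0,0,0.2,0,0,0,0,0,0,0,0,0,0,0,0,0,0]'; python3 nudge.py '[0.08,0,0,0,0,0,0,0,0,0,0,0,0,0,0]';python3 nudge.py '[0.06,0,0,0,0,0,0,0,0,0,0,0,0,0,0]'
```

```text
clock: 39.8
position: [0.6021, -0.2354, 0.1278]
ee_rot: [-3.141, -0.003, -0.002]
force: [0.5, 0.1, -0.8]
width: 0.002
gripper_force: 0.0
clock: 40.1
position: [0.605, -0.2358, 0.1278]
ee_rot: [-3.141, -0.001, 0.001]
force: [-1.4, 1.4, -1.4]
width: 0.005
gripper_force: 0.9
clock: 40.4
position: [0.6079, -0.236, 0.1275]
ee_rot: [-3.141, -0.001, 0.001]
force: [-4.1, 1.9, -2.6]
width: 0.005
gripper_force: 1.8
```

Converted, 0.003 m is 0.06.

```bash
python3 nudge.py '[0.06,0,0,0,0,0,0,0,0,0,0,0,0,0,0]'; python3 nudge.py '[0.06,0,0,0,0,0,0,0,0,0,0,0,0,0,0]';python3 nudge.py '[0.06,0,0,0,0,0,0,0,0,0,0,0,0,0,0]'
```

```text
clock: 40.7
position: [0.6112, -0.2363, 0.1278]
ee_rot: [3.141, 0.001, -0.0]
force: [-3.8, 1.2, -2.7]
width: 0.004
gripper_force: 1.8
clock: 41.0
position: [0.6136, -0.2365, 0.1277]
ee_rot: [3.141, 0.0, -0.002]
force: [-6.0, 0.2, -3.1]
width: 0.005
gripper_force: 2.6
clock: 41.3
position: [0.6141, -0.2365, 0.1272]
ee_rot: [-3.141, 0.001, 0.01]
force: [-13.6, 0.6, 1.6]
width: 0.007
gripper_force: 6.7
```

Converted, -0.045 m is -0.9, -0.04 m is -0.8.

```bash
python3 nudge.py '[-0.4,0,0,0,0,-0.8,0,0,0,0,-0.9,0,0,0,0,0,-0.8,0,0,0,0,-0.8,0,0,0,0,0,0,0,0,0.2,0,0,0,0,0.2,0,0,0,0,0,0,0,0,0,0,0,0,0,0]'; python3 nudge.py '[0.06,0,0,0,0,0.06,0,0,0,0,0.06,0,0,0,0,0,0,0,0,0,0,0,0,0,0]';python3 nudge.py '[0.06,0,0,0,0,0,0,0,0,0,0,0,0,0,0]'
```

```text
clock: 42.3
position: [0.5328, -0.1572, 0.1277]
ee_rot: [3.141, -0.001, 0.0]
force: [0.1, 0.4, -0.4]
width: 0.006
gripper_force: 0.0
clock: 42.8
position: [0.5406, -0.1566, 0.1278]
ee_rot: [3.141, 0.0, -0.002]
force: [-4.0, -1.4, 1.3]
width: 0.007
gripper_force: 2.1
clock: 43.1
position: [0.544, -0.1565, 0.128]
ee_rot: [3.141, 0.001, -0.0]
force: [-4.5, -2.4, 2.9]
width: 0.002
gripper_force: 2.2
```

Converted, 0.003 m is 0.06.

```bash
python3 nudge.py '[0.06,0,0,0,0,0,0,0,0,0,0,0,0,0,0]'
```

```text
clock: 43.4
position: [0.5472, -0.1564, 0.1279]
ee_rot: [3.141, 0.001, 0.0]
force: [-2.8, -1.9, 2.9]
width: 0.005
gripper_force: 1.9
```

Converted, 0.012 m is 0.24, 0.01 m is 0.2.

```bash
python3 nudge.py '[0.2,0,0,0,0,0.24,0,0,0,0,0.24,0,0,0,0,0.24,0,0,0,0,0.24,0,0,0,0,0,0,0,0,0,0,0,0,0,0]'; python3 nudge.py '[0.06,0,0,0,0,0,0,0,0,0,0,0,0,0,0]';python3 nudge.py '[0.06,0,0,0,0,0,0,0,0,0,0,0,0,0,0]';python3 nudge.py '[0.05,0,0,0,0,0,0,0,0,0,0,0,0,0,0]'
```

```text
clock: 44.1
position: [0.606, -0.1555, 0.1278]
ee_rot: [-3.141, -0.002, -0.002]
force: [-0.2, 0.2, -0.2]
width: 0.002
gripper_force: 0.0
clock: 44.4
position: [0.6082, -0.1559, 0.128]
ee_rot: [-3.141, -0.001, -0.0]
force: [-1.5, -0.0, -1.1]
width: 0.004
gripper_force: 0.4
clock: 44.7
position: [0.6108, -0.1561, 0.1276]
ee_rot: [-3.141, -0.001, 0.002]
force: [-3.1, 0.8, -1.2]
width: 0.003
gripper_force: 1.7
clock: 45.0
position: [0.6134, -0.1562, 0.1276]
ee_rot: [-3.142, -0.001, 0.001]
force: [-3.5, -0.7, -2.7]
width: 0.004
gripper_force: 1.8
```

Converted, 0.0025 m is 0.05.

```bash
python3 nudge.py '[0.05,0,0,0,0,0,0,0,0,0,0,0,0,0,0]';python3 nudge.py '[0.04,0,0,0,0,0,0,0,0,0,0,0,0,0,0]'
```

```text
clock: 45.3
position: [0.6142, -0.1562, 0.1273]
ee_rot: [-3.141, -0.001, 0.006]
force: [-9.7, 0.5, -1.1]
width: 0.006
gripper_force: 4.5
clock: 45.6
position: [0.6145, -0.1563, 0.127]
ee_rot: [-3.141, 0.0, 0.011]
force: [-15.5, 1.9, 2.2]
width: 0.005
gripper_force: 7.4
```

At the stop. Now left.

Converted, -0.046 m is -0.92, -0.04 m is -0.8.

```bash
python3 nudge.py '[-0.4,0,0,0,0,-0.8,0,0,0,0,-0.92,0,0,0,0,0,-0.8,0,0,0,0,-0.8,0,0,0,0,0,0,0,0,0.2,0,0,0,0,0.2,0,0,0,0,0,0,0,0,0,0,0,0,0,0]'; python3 nudge.py '[0.06,0,0,0,0,0.06,0,0,0,0,0.06,0,0,0,0,0,0,0,0,0,0,0,0,0,0]';python3 nudge.py '[0.06,0,0,0,0,0,0,0,0,0,0,0,0,0,0]';python3 nudge.py '[0.04,0,0,0,0,0,0,0,0,0,0,0,0,0,0]'
```

```text
clock: 46.6
position: [0.5327, -0.0773, 0.1277]
ee_rot: [3.141, -0.001, 0.0]
force: [-0.0, 0.5, -1.1]
width: 0.004
gripper_force: 0.0
clock: 47.1
position: [0.5407, -0.0765, 0.1278]
ee_rot: [3.141, 0.001, -0.001]
force: [-2.8, -1.7, 1.9]
width: 0.004
gripper_force: 1.7
clock: 47.4
position: [0.544, -0.0764, 0.1279]
ee_rot: [3.141, 0.001, -0.0]
force: [-3.8, -1.8, 1.8]
width: 0.003
gripper_force: 1.9
clock: 47.7
position: [0.5461, -0.0763, 0.1279]
ee_rot: [3.141, 0.001, -0.0]
force: [-4.0, -1.5, 3.6]
width: 0.005
gripper_force: 2.0
```

```bash
python3 nudge.py '[0.2,0,0,0,0,0.24,0,0,0,0,0.24,0,0,0,0,0.24,0,0,0,0,0.24,0,0,0,0,0,0,0,0,0,0,0,0,0,0]'; python3 nudge.py '[0.06,0,0,0,0,0.04,0,0,0,0,0,0,0,0,0,0,0,0,0,0]';python3 nudge.py '[0.06,0,0,0,0,0,0,0,0,0,0,0,0,0,0]';python3 nudge.py '[0.04,0,0,0,0,0,0,0,0,0,0,0,0,0,0]'
```

```text
clock: 48.4
position: [0.605, -0.0757, 0.1278]
ee_rot: [-3.141, -0.002, -0.002]
force: [-0.2, -0.7, 0.8]
width: 0.01
gripper_force: 0.0
clock: 48.8
position: [0.6088, -0.076, 0.1278]
ee_rot: [-3.141, -0.001, 0.001]
force: [-2.8, 1.1, -1.7]
width: 0.005
gripper_force: 1.1
clock: 49.1
position: [0.6118, -0.0761, 0.1276]
ee_rot: [3.142, 0.001, -0.001]
force: [-2.6, 0.6, -3.3]
width: 0.009
gripper_force: 1.8
clock: 49.4
position: [0.6141, -0.0763, 0.1278]
ee_rot: [3.141, 0.001, -0.0]
force: [-4.4, 0.7, -2.2]
width: 0.006
gripper_force: 1.9
```

Converted, 0.0025 m is 0.05.

```bash
python3 nudge.py '[0.05,0,0,0,0,0,0,0,0,0,0,0,0,0,0]';python3 nudge.py '[0.04,0,0,0,0,0,0,0,0,0,0,0,0,0,0]'; python3 nudge.py '[-0.4,0,0,0,0,-0.8,0,0,0,0,-0.9,0,0,0,0,0,0,0,0,0,0,0,-0.6,0,0,0,0,-0.8,0,0,-0.6,0.6,-0.8,0,0,-0.6,0.8,0,0,0,0,0.9,0,0,0,0,0.9,0,0,0]';python3 nudge.py '[0,0.9,0,0,0,0,0.9,0,0,0,0,0.9,0,0,0,0,0.9,0,0,0,0,0.9,0,0,0,0,0.8,0,0,0,0,0,0,0,0]';python3 -c "
from h import *
d=get('top')
for p in packs(d,.045):print(*p)
cv2.imwrite('pics/t6.png',cv2.resize(d['image'][90:310,60:400],None,fx=2.3,fy=2.3))"
```

```text
clock: 49.7
position: [0.6148, -0.0763, 0.1274]
ee_rot: [3.141, 0.001, -0.006]
force: [-10.2, -0.3, -0.4]
width: 0.006
gripper_force: 4.8
clock: 50.0
position: [0.6151, -0.0763, 0.1272]
ee_rot: [3.142, 0.0, -0.011]
force: [-15.2, -0.1, 3.1]
width: 0.002
gripper_force: 7.7
clock: 51.0
position: [0.4594, -0.2342, 0.2344]
ee_rot: [3.139, 0.002, 0.009]
force: [1.5, 0.5, -0.3]
width: 0.006
gripper_force: 0.0
clock: 51.7
position: [0.4566, -0.5046, 0.2327]
ee_rot: [3.135, -0.009, 0.001]
force: [-0.8, -0.3, 0.4]
width: 0.006
gripper_force: 0.0
[ 97. 250.] [0.4415 0.3809] [83.2 41.6] -4.2 -4.8
[105. 200.] [0.5708 0.3677] [84.9 41.8] -4.7 -4.7
[139. 247.] [0.4371 0.287 ] [128.6  83.1] 2.6 -4.4
[140. 202.] [0.5561 0.2784] [129.2 103.1] -0.9 -4.7
```

View pics/t6.png

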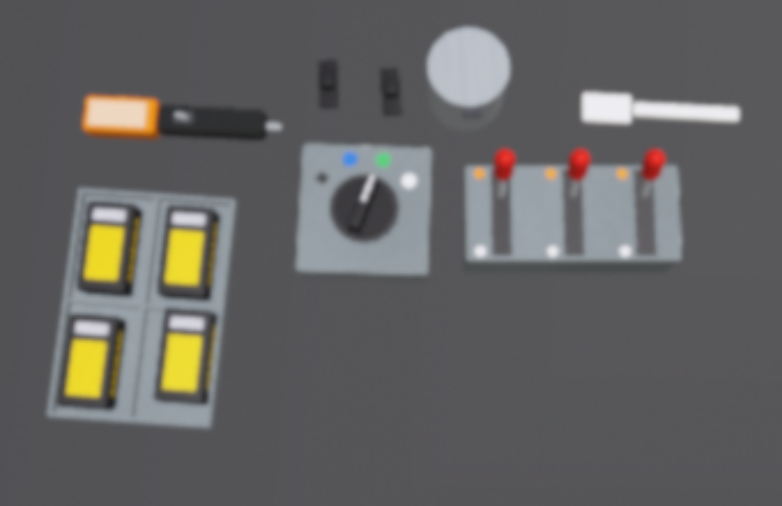

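```bash
python3 - <<'E'
from h import *
a=get('top');b=get('scene')
def yel(d):
    h=hsv(d);H,S,V=h[...,0],h[...,1],h[...,2]
    return (H>24)&(H<33)&(S>190)&(V>150)
t=np.radians(-4.6);Rm=np.array([[np.cos(t),-np.sin(t)],[np.sin(t),np.cos(t)]])
for d in(a,b):
  for c in blobs(yel(d),60):
    p=cast(d,c[:,0],.045);ce,wh,an=rect(p)
    if ce[1]>.2: print(d['n'],c[:,0].mean(0).round(),ce.round(4),np.round(wh,1),round(an,1),'tray mm',((ce-[.5051,.3287])@Rm*1000).round(1))
u=cv2.resize(a['image'][215:285,75:165],None,fx=4.4,fy=4.4,interpolation=2);v=cv2.resize(b['image'][210:340,300:445],None,fx=2.7,fy=2.7,interpolation=2)
hh=max(len(u),len(v));pad=lambda i:cv2.copyMakeBorder(i,0,hh-len(i),0,0,0)
cv2.imwrite('pics/c7.png',np.hstack([pad(u),pad(v)]))
E
```

```text
top [ 97. 250.] [0.4318 0.3818] [56.3 33.8] -4.2 tray mm [-77.4  47.1]
top [105. 200.] [0.5616 0.3686] [57.4 34.6] -4.4 tray mm [53.1 44.3]
top [139. 247.] [0.4379 0.2763] [55.1 30.8] -4.3 tray mm [-62.8 -57.7]
top [140. 201.] [0.5559 0.2781] [56.1 32.8] -4.0 tray mm [ 54.6 -46.4]
```

View pics/c7.png

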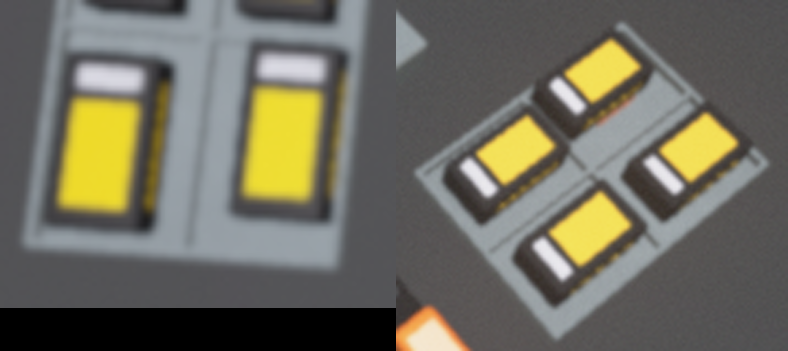

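Converted, -0.048 m is -0.96, -0.03 m is -0.6.

```bash
python3 nudge.py '[0,-0.6,0,0,1,0,-0.96,0,0,1,0,-0.96,0,0,1,0,-0.96,0,0,1,0,-0.96,0,0,1,0,-0.96,0,0,1,0,-0.96,0,0,1,0,-0.96,0,0,1,0,-0.96,0,0,1,0,-0.96,0,0,1]';python3 nudge.py '[0,-0.96,0,0,1,0,-0.96,0,0,1,0,-0.96,0,0,1,0,-0.96,0,0,1,0,-0.96,0,0,1,0,-0.96,0,0,1,0,-0.6,0.6,0,1,0,0,0.6,0.0255,1,0,0,0,0,1,0,0,0,0,1]';python3 -c "
from h import *
to(.448,.2754,.12,-4.6)
d=get('wrist');cv2.imwrite('pics/w4.png',d['image'])
for z in(.045,):
  for p in packs(d,z):print(*p)"
```

```text
clock: 52.85
position: [0.4577, -0.0316, 0.2333]
ee_rot: [-3.141, -0.005, -0.004]
force: [1.4, -0.3, -0.7]
width: 0.83
gripper_force: 0.0
clock: 53.85
position: [0.4572, 0.2833, 0.173]
ee_rot: [3.139, -0.12, 0.0]
force: [-0.6, 0.4, 0.6]
width: 1.002
gripper_force: 0.0
pos [0.4572 0.2833 0.173 ] tool d [-0.0086  0.0085  0.053 ] toolx yaw -4.4 tilt [ 0.  0. -1.] q7 -2.41
turn 0.004
[105. 264.] [0.3659 0.4694] [67.6 27.3] -16.6 -16.6
[156.  85.] [0.5616 0.3698] [61.2 37.5] -4.2 -4.2
[163. 208.] [0.4317 0.3827] [61.1 37.8] -4.7 -4.7
[187.  77.] [0.5656 0.3311] [95.2 15.1] -4.8 -4.8
[189. 198.] [0.4443 0.3427] [91.3 17.6] -4.2 -4.7
[249.  80.] [0.5563 0.2787] [60.7 37. ] -4.6 -4.6
[260. 198.] [0.4366 0.2763] [61.7 36.9] -4.9 -4.9
[353. 303.] [0.2862 0.1444] [334.3  16.4] 85.6 85.6
[368. 373.] [0.1356 0.1227] [75.4 19.4] -0.8 -0.8
[402. 265.] [0.3375 0.107 ] [64.7 22.1] -1.7 -1.7
```

View pics/w4.png

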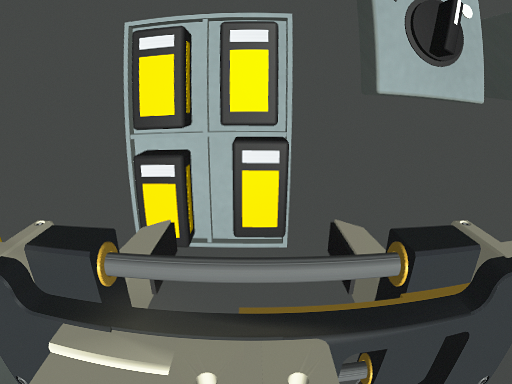

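Converted, 0.04 m is 0.8, 0.03 m is 0.6, 0.004 rad / 3.1416 = 0.0013.

```bash
python3 nudge.py '[-0.19,0.17,0,0.0013,0.88,0,0,0.8,0,0.88,0,0,0.8,0,0.88,0,0,0.6,0,0.88,0,0,0,0,0.88,0,0,0,0,0.88]' 40;python3 -c "
from h import *
to(.447,.2754,.024,-4.6)"
```

```text
clock: 54.5
position: [0.4479, 0.275, 0.0636]
ee_rot: [-3.139, 0.131, -0.001]
force: [0.1, 0.0, 0.2]
width: 0.879
gripper_force: 0.0
pos [0.4479 0.275  0.0636] tool d [-0.0009 -0.0003  0.0396] toolx yaw -4.8 tilt [ 0.001 -0.    -1.   ] q7 -2.46
turn -0.003
```

Converted, 0.02 m is 0.4, 0.0185 m is 0.37.

```bash
python3 nudge.py '[0,0,0.4,0,0.88,0,0,0.37,0,0.88,0,0,0,0,0.88,0,0,0,0,0,0,0,0,0,0,0,0,0,0,0,0,0,0,0,0,0,0,0,0,0,0,0,0,0,0]';python3 -c "
from h import *
to(.4365,.288,.024,-4.6)"
```

```text
clock: 55.4
position: [0.4481, 0.276, 0.0247]
ee_rot: [-3.138, 0.13, -0.002]
force: [-1.2, 0.0, 8.0]
width: 0.608
gripper_force: 40.0
pos [0.4481 0.276  0.0247] tool d [-0.0126 -0.011   0.0007] toolx yaw -4.8 tilt [ 0.001 -0.001 -1.   ] q7 -2.48
turn -0.003
```

Converted, -0.006 m is -0.12, -0.005 m is -0.1.

```bash
python3 nudge.py '[0,0,-0.08,0,0,-0.12,-0.1,0,0,0,-0.1,-0.1,0,0,0,0,0,0,0,0,0,0,0,0,0]';python3 nudge.py '[0,0,0.08,0,0,0,0,0,0,0,0,0,0,0,0]';python3 -c "
from h import *
to(.4365,.288,.024,-4.6)"
```

```text
clock: 55.9
position: [0.4369, 0.2862, 0.0275]
ee_rot: [3.138, -0.129, -0.001]
force: [-0.1, -0.3, -4.7]
width: 0.606
gripper_force: 40.0
clock: 56.2
position: [0.4378, 0.2861, 0.0243]
ee_rot: [-3.139, 0.131, -0.001]
force: [-2.7, -1.2, 9.2]
width: 0.604
gripper_force: 40.0
pos [0.4378 0.2861 0.0243] tool d [-0.0015 -0.0018  0.0003] toolx yaw -4.8 tilt [ 0.001 -0.    -1.   ] q7 -2.51
turn -0.003
```

Resting on the floor (9 N). Release, lift, retreat and look.

Converted, -0.045 m is -0.9, -0.04 m is -0.8.

```bash
python3 nudge.py '[0,0,0,0,0.75,0,0,0,0,0.75,0,0,0,0,0.75,0,0,0,0,0.75,0,0,-0.6,0,0.75,0,0,-0.8,0,0.75,0,0,-0.9,0,0.75,0,0.6,-0.8,0,0.75,0,0.8,0,0,0.75,0,0.9,0,0,0.75]';python3 nudge.py '[0,0.9,0,0,0.75,0,0.9,0,0,0.75,0,0.9,0,0,0.75,0,0.9,0,0,0.75,0,0.9,0,0,0.75,0,0.9,0,0,0.75,0,0.9,0,0,0.75,0,0.9,0,0,0.75,0,0.9,0,0,0.75,0,0,0,0,0.75]';python3 - <<'E'
from h import *
a=get('top');print(probe_bus.observe()['position'])
h=hsv(a);H,S,V=h[...,0],h[...,1],h[...,2];y=(H>24)&(H<33)&(S>190)&(V>150)
for c in blobs(y,60):
  ce,wh,an=rect(cast(a,c[:,0],.045));print(c[:,0].mean(0).round(),ce.round(4),np.round(wh,1),round(an,1))
cv2.imwrite('pics/t8.png',cv2.resize(a['image'][90:310,60:400],None,fx=2.3,fy=2.3))
E
```

```text
clock: 57.2
position: [0.4285, 0.1715, 0.1801]
ee_rot: [-3.137, 0.128, -0.005]
force: [0.2, -1.1, -1.4]
width: 0.751
gripper_force: 0.0
clock: 58.2
position: [0.3928, -0.2382, 0.1789]
ee_rot: [3.135, -0.144, 0.001]
force: [-0.4, 0.5, 0.0]
width: 0.744
gripper_force: 0.0
[ 0.3933714  -0.23495067  0.1786464 ]
[ 97. 250.] [0.4322 0.3817] [57.2 33.8] -4.9
[105. 199.] [0.5616 0.3685] [56.9 34.6] -3.9
[134. 252.] [0.4266 0.2861] [54.9 31. ] -4.8
[140. 201.] [0.5558 0.278 ] [56.  32.6] -3.3
```

View pics/t8.png

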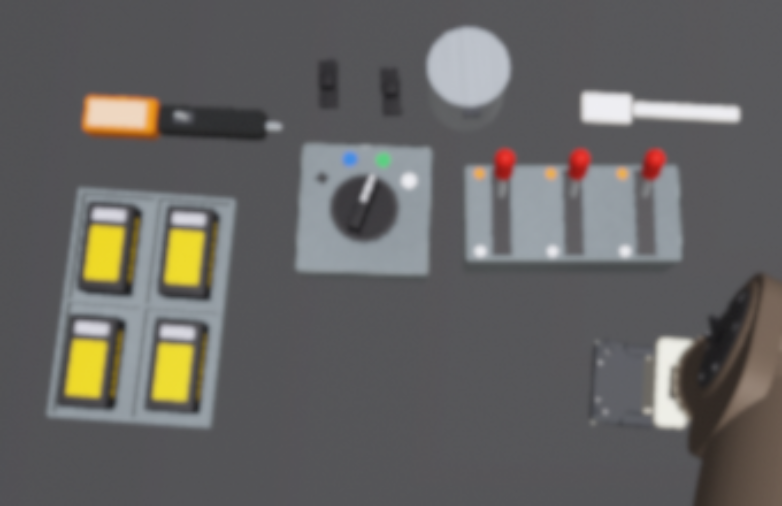

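The picture shows all four packs in their own bays, the knob on green at pixel (383,160), and all three levers on the ON side at about row 160. The bystanders are where they started.

```bash
python3 -c "
from cell import arm, probe_bus, get_image
print(arm.sign_off())"
```

```text
the job is handed in; nothing more can be done
None
```

The job is handed in: four packs are flat in their own bays, the knob is on green, and all three levers are on ON (freed right, middle, left); one pack got knocked within its bay, so I re-centred it there after the levers were thrown.

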